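Tip the short ink case out of a packed rack

ROBOT

A 7-joint arm with a two-finger parallel gripper is mounted at the origin on the work surface. World frame = base frame: x ahead of the robot, y to its left, z up, the work surface at z = 0. Lengths are in m, angles in rad, forces in N, time in s.
With the tool pointing down it reaches from about 0.425 to 0.875 m from the base axis. Payload 4.7 kg.
Tool frame: the origin (TCP) lies where the fingers leave the gripper's body, on its centre line; the fingertips stand 70 mm ahead of it and the grasp point (between the pads) lies 51 mm ahead of it; z points along the fingers, y is the line along which they close (so a half turn about z gives the same grasp; the last joint's range is limited). The gripper opens to 87 mm and grips with 3 to 60 N. Pads are 19 mm wide; open, the fingers measure 117 mm over their backs; the gripper's body (75 mm by 190 mm) begins 51 mm behind the grasp point.
Start: joints at [-1.247, 0.321, -0.07, 1.45, 0.023, 1.371, -0.057], TCP at [0.198, 0.619, 0.292] pointing down, gripper open.
Joint ranges: [-2.86, 2.86], [-0.3, 2.09], [-1.38, 1.24], [0.06, 2.45], [-1.56, 4.7], [0.09, 2.05], [-2.69, 2.69]. Speed limits (rad/s): [2.57, 2.57, 3.14, 3.14, 3.14, 3.14, 3.14].

INTERFACE

Orientations are given as a rotation vector (axis times angle).
In Python, from bench import ctrl gives the robot as it stands.
- The arm moves only by the tool drive_tool, never from a script. Its argument "motion" is a list of rows, each a list of 3 entries, a list of its own where there are three numbers: the shift along the tool's x, y, z in cm, then the turn, a rotation vector about the tool's x, y, z in degrees, then the opening, from -1 (shut) to 1 (fully open). In form: [[[x, y, z], [ax, ay, az], claw], ...]. A call has 1 to 12 rows; each row shifts and turns the commanded pose from where the row before left it, along the tool's axes as they then stand; what a row does not reach is not made up. A row lasts 1/8 s, in which the tool goes at most 62.5 mm and 10.7 degrees, less where a joint would pass 70% of its speed; a pose out of reach is approached as far as the arm can. A call with a gripper value outside its range is refused whole. The fingers move at their own pace and stop on an object; "force" is the grip in N (left out, the last holds). Time passes only in rows, so rows that do not move let the fingers close. It gives the time, the measured TCP pose, the force, the opening and the grip force at its end, in the units of the state.
- ctrl.get_state(): the state, without advancing time (a new reading comes with each control period).
- ctrl.get_image(name): name is "scene" or "side" or "wrist"; returns the picture (420x560x3 uint8, red, green, blue); there is no depth.
- ctrl.calibration(name): a dict with "K" (3x3 intrinsics, pixels), "distortion" ([k1, k2, p1, p2, k3] as OpenCV has them; the pictures are not rectified), "origin" and "attitude" of the camera in the world; the wrist camera has in their place "tool_from_camera" (4x4, takes a point from camera to tool coordinates, whose origin is the TCP and whose axes are the flange's). Camera axes: x right, y up, looking along -z (the intrinsics and any distortion apply to the point x, -y, -z); pixel columns grow to the right and rows downward; lengths in m; the calibration is good to about 2 mm. A picture is of the moment at which its call begins: read the wrist's pose just before it. calibration takes no time and is no camera call.
- ctrl.close_job(): hands the job in; it is judged then, once.
The state is a dict: "time": time; "joint_positions": joint angles; "qd": joint speeds; "joint_torque": joint torques, N m; "position": TCP position; "tool_rot": TCP orientation; "ft_force": force on the tool from outside, world axes, zero at the start; "torque": the same for the moment, N m; "grip_width": opening from 0.0 (shut) to 1.0 (fully open); "grip_force": force on a finger pad.
Only numpy, scipy, OpenCV 4.12 (cv2) and the standard library are available. Lean on these libraries where they do the work, as an engineer would, in place of code of your own. Each camera call takes 0.05 s, during which the arm holds its last target. There are 200 camera calls.

TASK

Fetch the one short case from the packed row in the tip-out rack: tip it forward out of the row so that it leans over towards the rack's front bar, then draw it out and set it down gently, standing upright on the cork pad, squarely within the pad's edges and with its length along the pad's length. Leave the other cases standing in their places in the rack, and do not disturb the cup, the bottle or the inkstone.

Things in the scene. Friction and masses are not known exactly. Their poses are not given: they have to be found in the camera images.
- rack: Fixed plywood tip-out rack, 195 mm deep (x), 254 mm wide (y), five cases packed along its y, gaps 1.6 mm. Origin: centre underneath; -x is its front, towards the robot. Floor top z = 15 mm. Low back wall x = 91 to 101 mm, top z = 70 mm; above it the backs of the cases are open. Side walls |y| = 115 to 127 mm, x = -22 to 101 mm, top z = 130 mm.
- toe (a point): Middle of the rear face of a 5 mm high toe strip across the rack's floor, at floor level (x = -20, z = 15 mm in the rack). The front foot edge of a case catches on it: a case pulled forward by its top tips about that edge.
- bar (a point): Middle of the rack's steel front bar, 12 mm thick, along the rack's y (x = -77, z = 78 mm in the rack), between posts 22 x 12 mm, tops at z = 95 mm, in line with the side walls. The short case tipped past about 32 degrees goes over its balance and stays leaning on the bar at about 41 degrees; tipped less, it falls back.
- short_case: The case to fetch: plain brown wooden box, dark lid seam, 100 mm deep (x), 44 mm thick (y), 165 mm tall: 15 mm shorter than the others; uniform, 0.3 to 0.52 kg. It stands in one of the three inner places of the row, its back 5 to 10 mm before the back wall. Origin: centre of its underside; z up its height; -x its front (brass catch, paper label), which faces the front of the rack.
- pad: Fixed cork pad lying flat on the table, 150 mm (x) by 100 mm (y) by 8 mm thick. Origin: centre of its underside; long side along x.
- cup: Bystander: loose pale open cup, 74 mm across, 90 mm tall, standing on the table. Origin: centre of its underside.
- bottle: Bystander: loose clear bottle with blue label, 68 mm across, 200 mm tall, standing. Origin: centre of its underside.
- inkstone: Bystander: loose black inkstone lying flat, 120 x 75 x 24 mm. Origin: centre of its underside.
- case_a: One of the four tall cases of the row, which stay: same brown wooden box, 100 mm deep (x) by 44 mm thick (y) by 180 mm tall, 0.4 kg. Origin: centre of its underside.
- case_b: One of the four tall cases of the row, which stay: same brown wooden box, 100 mm deep (x) by 44 mm thick (y) by 180 mm tall, 0.4 kg. Origin: centre of its underside.
- case_c: One of the four tall cases of the row, which stay: same brown wooden box, 100 mm deep (x) by 44 mm thick (y) by 180 mm tall, 0.4 kg. Origin: centre of its underside.
- case_d: One of the four tall cases of the row, which stay: same brown wooden box, 100 mm deep (x) by 44 mm thick (y) by 180 mm tall, 0.4 kg. Origin: centre of its underside.
There are look-alikes about, which are no part of the job. What is shaped like the pad but red is not meant.

How it is judged:
On the way:
1. the short case is tipped forward past its balance, its foot still in the rack (angle between short_case's own z axis and vertical between 0.55 and 0.9 rad and z of short_case in the frame of rack below 0.085 m and x of short_case in the frame of rack above -0.05 m), for 0.3 s.
At the end, for the whole second after the job is handed in: Short case at rest on the pad, upright within 4.5 deg, its centre within 27 mm (along) and 30 mm (across) of the pad's, its length within 14 deg of the pad's, either way round; other cases upright, within 25 mm of their start; cup, bottle, inkstone within 30 mm of theirs (angle between short_case's own z axis and vertical below 0.08 rad and x of short_case in the frame of pad between -0.027 and 0.027 m and y of short_case in the frame of pad between -0.03 and 0.03 m and angle between the x axis of short_case and the x axis of pad, either way round below 0.25 rad and z of short_case in the frame of pad between 0.004 and 0.012 m and linear speed of short_case below 0.02 m/s and angular speed of short_case below 0.1 rad/s and angle between each of case_a, case_b, case_c, case_d's own z axis and vertical below 0.12 rad and distance of each of case_a, case_b, case_c, case_d from where it was at the start of the episode below 0.025 m and distance of each of cup, bottle, inkstone from where it was at the start of the episode below 0.03 m); the robot touches nothing.
It fails at once if the short case is dropped or slammed on the pad (over 70 N) (contact force between short_case and pad above 70 N).
It fails at once if another case is tipped over by more than 20 degrees (angle between any of case_a, case_b, case_c, case_d's own z axis and vertical above 0.35 rad).
It fails at once if cup or bottle knocked over (angle between any of cup, bottle's own z axis and vertical above 0.5 rad).
It also fails if it takes over 62 s, if anything falls off the work surface, if the arm or the gripper's body presses on something with over 40 N, if the wrist force passes 120 N, or if a joint passes its speed limit or range.

## Working session

There is one attempt and no reset: what is moved stays moved. The work goes in short steps, Python scripts to look and compute and a tool call to move; the robot and the scene stay as the last step left them, time stands still between calls to the robot, and variables do not carry over. Pictures are saved under pics/ and viewed, at most 10 in all, crops included, and the job is handed in when it is done.

Besides the shell and the picture viewer there is one more tool, called after "Emit:" as a command line: name --argument value ..., lists and objects as JSON in quotes. drive_tool: Moves the arm, as the interface text tells. Its arguments: {"type":"object","properties":{"motion":{"type":"array","items":{"type":"array"}},"force":{"type":"number"}},"required":["motion"]}

```bash
ls; mkdir -p pics; python3 - <<'E'
from bench import ctrl
import cv2
for n in ("scene","side"):
    cv2.imwrite(f"pics/{n}0.png",ctrl.get_image(n)[:,:,::-1])
for n in ("scene","side","wrist"):print(n,ctrl.calibration(n))
print(ctrl.get_state())
E
```

```text
pics
scene {'K': array([[534.65733862,   0.        , 284.29465838],
       [  0.        , 534.65733862, 207.53764065],
       [  0.        ,   0.        ,   1.        ]]), 'distortion': array([0.00906326, 0.        , 0.        , 0.        , 0.        ]), 'origin': array([0.19393853, 0.36065312, 1.66723083]), 'attitude': array([ 0.12533735, -0.416637  , -2.52594238])}
side {'K': array([[431.78287638,   0.        , 279.06842716],
       [  0.        , 431.78287638, 208.36776118],
       [  0.        ,   0.        ,   1.        ]]), 'distortion': array([-0.12099777,  0.        ,  0.        ,  0.        ,  0.        ]), 'origin': array([0.74418318, 0.20438999, 1.30443789]), 'attitude': array([0.13400071, 0.37779845, 2.42679539])}
wrist {'K': array([[335.30559777,   0.        , 282.19077375],
       [  0.        , 335.30559777, 211.01923216],
       [  0.        ,   0.        ,   1.        ]]), 'distortion': array([-0.06043082,  0.        ,  0.        ,  0.        ,  0.        ]), 'tool_from_camera': array([[ 1.51046952e-03,  9.57733339e-01,  2.87653560e-01,
         7.99506151e-02],
    
[... 256 characters left out ...]
ime': 0.1, 'joint_positions': array([-1.2469098 ,  0.32175967, -0.07007226,  1.45157911,  0.022613  ,
        1.37078465, -0.05690182]), 'qd': array([ 0.00062062, -0.00044688,  0.00088652, -0.0023013 , -0.00213183,
        0.0002412 , -0.00097358]), 'joint_torque': array([-4.79899563e-05, -4.92576742e+01, -4.05505160e-01, -3.13399386e+01,
       -6.41000387e-02,  3.94914486e-02,  6.53603661e-05]), 'position': array([0.19809051, 0.61867946, 0.29125056]), 'tool_rot': array([-4.84616319e-01, -3.10382696e+00,  2.72822501e-03]), 'ft_force': array([-0.13550752,  0.60860768, -0.16266241]), 'torque': array([ 0.02917629, -0.04816205,  0.04195382]), 'grip_force': 0.0, 'grip_width': 1.0010153370077617}
```

View pics/scene0.png

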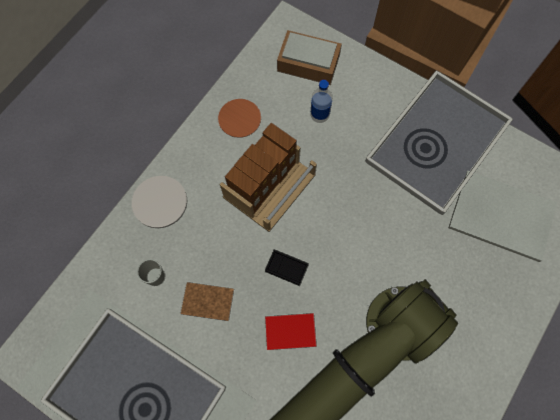

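View pics/side0.png

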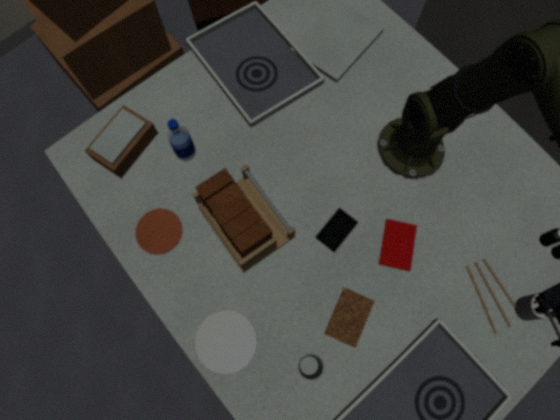

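The scene shows the rack at about (270,180), the cork pad at (207,301), red decoy at (290,331), cup (150,272), inkstone (287,267) and bottle (321,102). In the side view the rack is at (245,220) and the pad at (349,317). I'll enlarge both.

```bash
python3 - <<'E'
import cv2,numpy as np
def crop(n,x,y,w,h,s):return cv2.resize(cv2.imread(f"pics/{n}0.png")[y:y+h,x:x+w],None,fx=s,fy=s,interpolation=cv2.INTER_CUBIC)
cv2.imwrite("pics/rackscene.png",crop("scene",215,115,110,120,5))
a=crop("side",185,155,120,120,5)
cv2.imwrite("pics/rackside.png",a)
b=np.hstack([crop("scene",170,270,75,60,5),crop("side",315,280,75,75,5)[:300]])
cv2.imwrite("pics/pad.png",b)
E
```

```text
(no output)
```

View pics/rackscene.png

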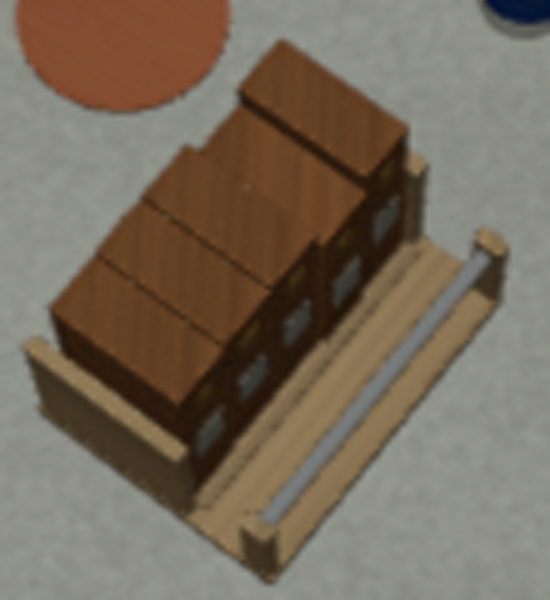

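View pics/rackside.png

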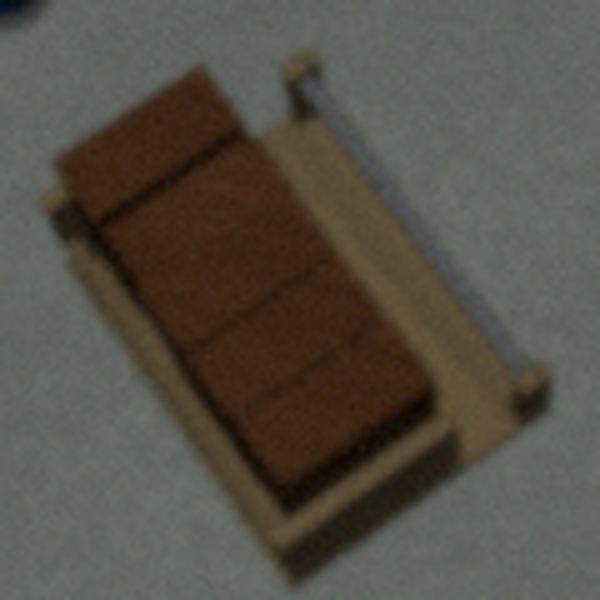

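View pics/pad.png

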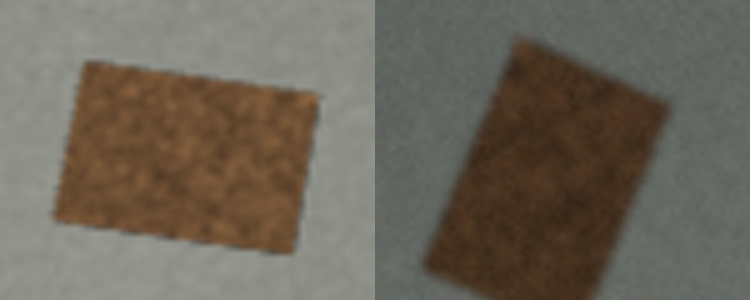

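The crops show the short case second from the bottle end; the post tops, wall and pad corners are readable. Now fit the poses.

```bash
cat >h.py <<'E'
import numpy as np,cv2
from scipy.spatial.transform import Rotation as R
from scipy.optimize import least_squares
from bench import ctrl
F=np.diag([1,-1,-1.])
def ray(n,uv,c=None):
    c=c or ctrl.calibration(n)
    p=cv2.undistortPoints(np.array([[uv]],float),c["K"],c["distortion"])[0,0]
    return np.array(c["origin"]),R.from_rotvec(c["attitude"]).apply(F@[p[0],p[1],1])
def atz(n,uv,z):
    o,d=ray(n,uv); return o+d*(z-o[2])/d[2]
def proj(n,P):
    c=ctrl.calibration(n); rv=F@R.from_rotvec(c["attitude"]).inv().as_matrix()
    return cv2.projectPoints(np.array(P,float).reshape(-1,1,3),cv2.Rodrigues(rv)[0],-rv@c["origin"],c["K"],c["distortion"])[0][:,0]
def tf(p,P):
    P=np.array(P,float);c,s=np.cos(p[2]),np.sin(p[2])
    return np.c_[p[0]+c*P[:,0]-s*P[:,1],p[1]+s*P[:,0]+c*P[:,1],P[:,2]]
def fit(obs,x0):
    f=lambda p:np.concatenate([(proj(n,tf(p,[a for a,_ in l]))-[b for _,b in l]).ravel() for n,l in obs.items()])
    r=least_squares(f,x0,loss="soft_l1");return r.x,f(r.x).reshape(-1,2).round(1)
E
python3 - <<'E'
from h import *
S=lambda x,y:(x/5+215,y/5+115)
D=lambda x,y:(x/5+185,y/5+155)
for n,f,l in(("scene",S,[(261,528),(490,240)]),("side",D,[(300,65),(533,378)])):
    for q in l: print(n,atz(n,f(*q),.095).round(3))
m=np.mean([atz("scene",S(261,528),.095),atz("scene",S(490,240),.095)],0)
pa,pb=atz("scene",S(261,528),.095),atz("scene",S(490,240),.095)
for sg in(1,-1): # sign: near(cup-end) post y
    d=(pa-pb)*sg; yaw=np.arctan2(d[1],d[0])-np.pi/2
    w=.001
    obs={"scene":[((-.077,sg*.121,.095),S(261,528)),((-.077,-sg*.121,.095),S(490,240)),((-.0975,sg*.127,0),S(268,582)),((.101,sg*.127,.13),S(27,342)),((-.022,sg*.121,.13),S(186,456))],
     "side":[((-.077,-sg*.121,.095),D(300,65)),((-.077,sg*.121,.095),D(533,378)),((.101,sg*.127,.13),D(275,545)),((-.022,sg*.121,.13),D(455,425))]}
    print("rack",sg,*fit(obs,[m[0],m[1],yaw]))
P=lambda x,y:(x/5+170,y/5+270)
Q=lambda x,y:((x-375)/5+315,y/5+280)
k=[P(84,61),P(319,95),P(294,254),P(53,220)]; W=[atz("scene",q,.008) for q in k]
print("pad",np.round(W,3),np.linalg.norm(W[0]-W[1]),np.linalg.norm(W[1]-W[2]))
print([atz("side",Q(*q),.008).round(3) for q in((518,37),(670,103),(425,267))])
for nm,uv,z in(("cup",(150,272),.045),("ink",(287,267),.024),("bot",(321,103),.1)):print(nm,atz("scene",uv,z).round(3))
E
```

```text
scene [ 0.509 -0.019  0.095]
scene [ 0.495 -0.259  0.095]
side [ 0.498 -0.259  0.095]
side [ 0.515 -0.019  0.095]
rack 1 [ 0.58156728 -0.14589704 -0.08157059] [[-1.6 -1. ]
 [ 0.2 -0.1]
 [ 1.7  2.1]
 [-1.3  0.1]
 [-1.  -0.7]
 [ 0.5 -0.9]
 [ 0.  -0.2]
 [ 0.4  0.7]
 [-0.1 -1.9]]
rack -1 [ 0.48910405 -0.11507759 -3.67175509] [[-23.  -26. ]
 [  0.1   0.4]
 [-26.6 -31.4]
 [ 46.1  58.6]
 [ -1.3  -0.3]
 [  1.   -0.6]
 [-34.1  13.8]
 [ 80.  -30.3]
 [  0.4  -1.5]]
pad [[0.622 0.266 0.008]
 [0.487 0.202 0.008]
 [0.444 0.29  0.008]
 [0.579 0.355 0.008]] 0.14913007465211067 0.09828500634641091
[array([0.492, 0.2  , 0.008]), array([0.448, 0.288, 0.008]), array([0.623, 0.265, 0.008])]
cup [0.726 0.305 0.045]
ink [0.386 0.055 0.024]
bot [ 0.589 -0.454  0.1  ]
```

```bash
cat >>h.py <<'E'
def plan(pos,Rt,vmax=.05,wmax=9,gp=0.0):
    """increments in tool frame: straight line of point gp ahead of TCP, with turn; prints rows"""
    s=ctrl.get_state();p=np.array(s["position"]);R0=R.from_rotvec(s["tool_rot"])
    rv=(R0.inv()*Rt).as_rotvec()
    g=np.array([0,0,gp]);d=pos+Rt.apply(g)-(p+R0.apply(g))
    n=int(max(np.ceil(np.linalg.norm(d)/vmax),np.ceil(np.degrees(np.linalg.norm(rv))/wmax),1))
    print("rows",n,"p",p.round(4))
    Q=[R0*R.from_rotvec(rv*i/n) for i in range(n+1)]
    X=[p+R0.apply(g)+d*i/n-Q[i].apply(g) for i in range(n+1)]
    for i in range(n):
        print((Q[i].inv().apply(X[i+1]-X[i])*100).round(2).tolist(),np.degrees(rv/n).round(2).tolist())
def down(yaw,tilt=0): # tool x=-(frame x), y=frame y; tilt leans the tool z towards frame +x
    return R.from_euler("z",yaw)*R.from_euler("y",-tilt)*R.from_matrix(np.array([[-1,0,0],[0,1,0],[0,0,-1.]]))
E
python3 - <<'E'
from h import *
Rt=down(-.075);print(Rt.as_matrix().round(2))
plan(np.array([.53,-.17,.44]),Rt,.055)
E
```

```text
[[-1.    0.07  0.  ]
 [ 0.07  1.    0.  ]
 [ 0.    0.   -1.  ]]
rows 16 p [0.1981 0.6187 0.2913]
[-3.48, -4.06, -0.92] [-0.01, -0.0, -0.84]
[-3.42, -4.11, -0.92] [-0.01, -0.0, -0.84]
[-3.36, -4.16, -0.92] [-0.01, -0.0, -0.84]
[-3.3, -4.21, -0.92] [-0.01, -0.0, -0.84]
[-3.23, -4.26, -0.92] [-0.01, -0.0, -0.84]
[-3.17, -4.31, -0.92] [-0.01, -0.0, -0.84]
[-3.11, -4.35, -0.92] [-0.01, -0.0, -0.84]
[-3.04, -4.4, -0.93] [-0.01, -0.0, -0.84]
[-2.98, -4.44, -0.93] [-0.01, -0.0, -0.84]
[-2.91, -4.49, -0.93] [-0.01, -0.0, -0.84]
[-2.85, -4.53, -0.93] [-0.01, -0.0, -0.84]
[-2.78, -4.57, -0.93] [-0.01, -0.0, -0.84]
[-2.71, -4.61, -0.93] [-0.01, -0.0, -0.84]
[-2.65, -4.65, -0.93] [-0.01, -0.0, -0.84]
[-2.58, -4.69, -0.93] [-0.01, -0.0, -0.84]
[-2.51, -4.72, -0.93] [-0.01, -0.0, -0.84]
```

Emit:
drive_tool --motion '[[[-3.4,-4.1,-1.5],[0,0,-1],-1],[[-3.4,-4.1,-1.5],[0,0,-1],-1],[[-3.3,-4.2,-1.5],[0,0,-1],-1],[[-3.3,-4.2,-1.5],[0,0,-1],-1],[[-3.2,-4.3,-1.5],[0,0,-1],-1],[[-3.1,-4.3,-1.5],[0,0,-1],-1],[[-3.1,-4.4,-1],[0,0,-1],-1],[[-3,-4.4,-1],[0,0,-1],-1]]'

```text
time: 1.1
position: [0.365, 0.2239, 0.4024]
tool_rot: [0.266, 3.13, 0.0]
ft_force: [0.3, 0.5, -0.7]
grip_width: 0.172
grip_force: 0.0
```

Emit:
drive_tool --motion '[[[-2.9,-4.5,-1],[0,0,-1],-1],[[-2.9,-4.5,-1],[0,0,-1],-1],[[-2.8,-4.5,-0.5],[0,0,-1],-1],[[-2.8,-4.6,-0.5],[0,0,-1],-1],[[-2.7,-4.6,-0.5],[0,0,-1],-1],[[-2.6,-4.6,-0.5],[0,0,-0.5],-1],[[-2.5,-4.7,0],[0,0,0],-1],[[-2.5,-4.7,0],[0,0,0],-1],[[0,0,0],[0,0,0],-1],[[0,0,0],[0,0,0],-1]]'

```text
time: 2.35
position: [0.5387, -0.163, 0.4417]
tool_rot: [-0.116, -3.138, -0.001]
ft_force: [0.2, 0.7, 0.2]
grip_width: 0.007
grip_force: 0.0
```

```bash
python3 - <<'E'
from h import *
s=ctrl.get_state();np.savez("w1.npz",p=s["position"],r=s["tool_rot"])
print(s["position"],s["tool_rot"],s["joint_positions"],s["time"])
im=ctrl.get_image("wrist");cv2.imwrite("pics/w1.png",cv2.resize(im[:,:,::-1],(784,588),interpolation=cv2.INTER_CUBIC))
E
```

```text
[ 0.53867906 -0.16304126  0.44168529] [-1.16456162e-01 -3.13813542e+00 -5.87893964e-04] [-0.52848779  0.12708567  0.87420572  1.43783277 -0.09747225  1.62306925
  1.83336343] 2.35
```

View pics/w1.png

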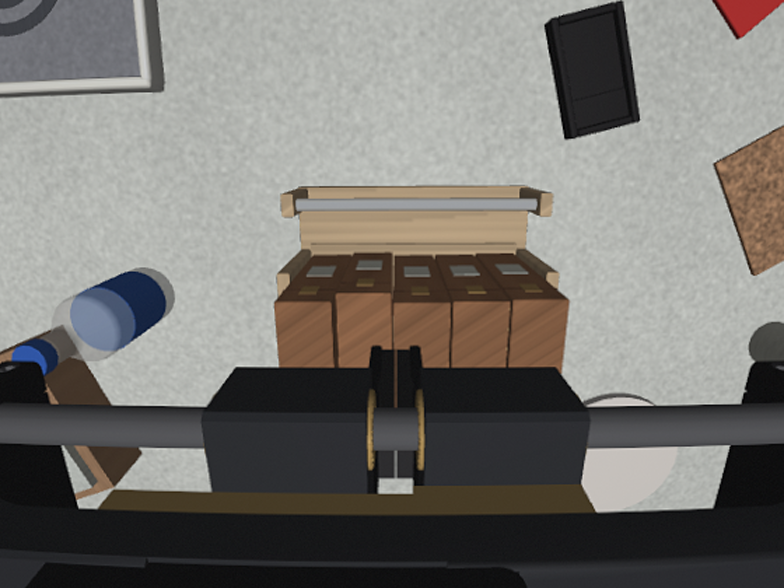

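```bash
python3 - <<'E'
from h import *
d=np.load("w1.npz");c=ctrl.calibration("wrist");T=np.eye(4);T[:3,:3]=R.from_rotvec(d["r"]).as_matrix();T[:3,3]=d["p"]
W=T@c["tool_from_camera"]
def a(x,y,z):
    p=cv2.undistortPoints(np.array([[(x/1.4,y/1.4)]],float),c["K"],c["distortion"])[0,0]
    o=W[:3,3];v=W[:3,:3]@F@[p[0],p[1],1];return (o+v*(z-o[2])/v[2])
B=[a(297,204.5,.078),a(538,205.5,.078)];C=[a(277,299,.195),a(568,298,.195)];S=[a(336,293,.18),a(391,292,.18)]
for n,l in(("bar",B),("tall",C),("short",S)):
    e=l[1]-l[0];print(n,np.round(l,4).tolist(),"len",np.linalg.norm(e).round(4),"yaw",(-np.arctan2(e[0],e[1])).round(4))
E
```

```text
bar [[0.4969, -0.2549, 0.078], [0.5145, -0.0229, 0.078]] len 0.2326 yaw -0.0755
tall [[0.5565, -0.2542, 0.195], [0.5717, -0.0334, 0.195]] len 0.2213 yaw -0.0686
short [[0.5593, -0.2112, 0.18], [0.5616, -0.1679, 0.18]] len 0.0433 yaw -0.0533
```

```bash
cat >>h.py <<'E'
RK=(.5825,-.1446,-.074)
def rk(x,y,z): return tf(RK,[(x,y,z)])[0]
def inrk(p): 
    d=np.array(p)-[RK[0],RK[1],0];return R.from_euler("z",-RK[2]).apply(d)
PD=(.533,.278,.443)
E
python3 - <<'E'
from h import *
plan(rk(.122,-.0456,.30),down(RK[2]),.055)
E
```

```text
rows 4 p [ 0.5387 -0.1624  0.442 ]
[-4.11, -0.63, 3.55] [0.01, -0.01, 0.02]
[-4.11, -0.62, 3.55] [0.01, -0.01, 0.02]
[-4.11, -0.62, 3.55] [0.01, -0.01, 0.02]
[-4.11, -0.62, 3.55] [0.01, -0.01, 0.02]
```

Emit:
drive_tool --motion '[[[-4.1,-0.6,2],[0,0,0],-1],[[-4.1,-0.6,3.4],[0,0,0],-1],[[-4.1,-0.6,4.4],[0,0,0],-1],[[-4.1,-0.7,4.4],[0,0,0],-1],[[0,0,4],[0,0,0],-1],[[0,0,4],[0,0,0],-1],[[0,0,0],[0,0,0],-1],[[0,0,0],[0,0,0],-1]]'

```text
time: 3.4
position: [0.7013, -0.1996, 0.2225]
tool_rot: [0.114, 3.137, 0.001]
ft_force: [-0.4, -0.3, 0.4]
grip_width: 0.005
grip_force: 0.0
```

```bash
python3 - <<'E'
from h import *
s=ctrl.get_state();print(inrk(s["position"]),s["ft_force"])
plan(rk(.122,-.0456,.22),down(RK[2]),.055)
E
```

```text
[ 0.12252204 -0.04611177  0.22248345] [-0.40197522 -0.25869059  0.37865014]
rows 1 p [ 0.7013 -0.1996  0.2225]
[0.05, 0.05, 0.25] [0.03, 0.15, 0.08]
```

Emit:
drive_tool --motion '[[[1,0,0.2],[0,0,0],-1],[[1,0,0],[0,0,0],-1],[[1,0,0],[0,0,0],-1],[[1,0,0],[0,0,0],-1],[[1,0,0],[0,0,0],-1],[[1,0,0],[0,0,0],-1]]'

```text
time: 4.15
position: [0.6402, -0.1961, 0.2186]
tool_rot: [0.116, 3.139, 0.0]
ft_force: [1.2, -0.4, 2.4]
grip_width: 0.004
grip_force: 1.2
```

Emit:
drive_tool --motion '[[[1,0,0],[0,0,0],-1],[[1,0,0],[0,0,0],-1],[[0.7,0,0],[0,0,0],-1],[[0.6,0,0],[0,0,0],-1],[[0.6,0,0],[0,0,0],-1],[[0.6,0,0],[0,0,0],-1]]'

```text
time: 4.9
position: [0.5952, -0.1928, 0.2179]
tool_rot: [-0.117, -3.139, -0.0]
ft_force: [0.6, -0.2, 0.9]
grip_width: 0.009
grip_force: 0.0
```

Emit:
drive_tool --motion '[[[0.4,0,0],[0,0,0],-1],[[0.4,0,0],[0,0,0],-1],[[0,0,0],[0,0,0],-1],[[0,0,0],[0,0,0],-1],[[0,0,0],[0,0,0],-1]]'

```text
time: 5.52
position: [0.5898, -0.1924, 0.2197]
tool_rot: [0.115, 3.134, -0.001]
ft_force: [5.2, -0.5, 3.3]
grip_width: 0.004
grip_force: 3.0
```

```bash
python3 - <<'E'
from h import *
s=ctrl.get_state();print(inrk(s["position"]),s["ft_force"])
a=[ctrl.get_image(n)[:,:,::-1] for n in("scene","side")]
b=[cv2.resize(a[0][110:240,200:330],None,fx=3,fy=3,interpolation=3),cv2.resize(a[1][150:280,180:310],None,fx=3,fy=3,interpolation=3)]
cv2.imwrite("pics/tip.png",np.hstack(b))
E
```

```text
[ 0.01086105 -0.04708795  0.21970474] [ 5.22418487 -0.53140929  3.33187385]
```

View pics/tip.png

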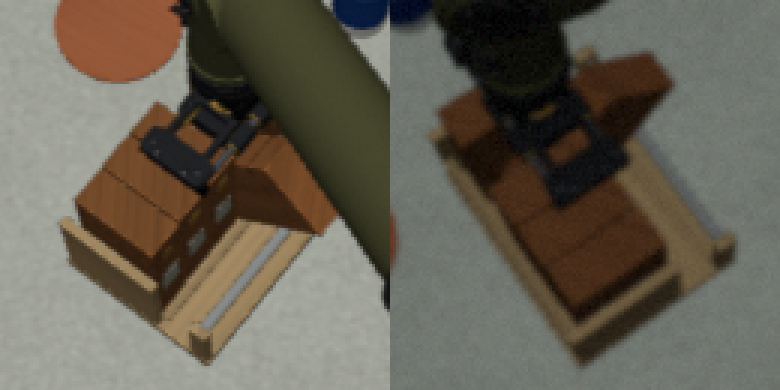

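Left panel shows the short case leaning out over the bar (its lower front corner at ~(320,235)). I'll retract and check from above.

Emit:
drive_tool --motion '[[[-1.5,0,0],[0,0,0],-1],[[-2,0,-1],[0,0,0],-1],[[0,0,-4],[0,0,0],-1],[[0,0,-5],[0,0,0],-1],[[0,0,-5],[0,0,0],1],[[2,1,-5],[0,0,0],1],[[4,1,0],[0,0,0],1],[[4,1,0],[0,0,0],1],[[2,0.5,0],[0,0,0],1],[[0,0,0],[0,0,0],1],[[0,0,0],[0,0,0],1]]'

```text
time: 7.0
position: [0.5059, -0.1511, 0.4182]
tool_rot: [-0.116, -3.139, 0.0]
ft_force: [0.5, 0.8, -0.7]
grip_width: 0.717
grip_force: 0.0
```

```bash
python3 - <<'E'
from h import *
s=ctrl.get_state();np.savez("w2.npz",p=s["position"],r=s["tool_rot"])
print(inrk(s["position"]),s["joint_positions"],s["time"])
im=ctrl.get_image("wrist");cv2.imwrite("pics/w2.png",cv2.resize(im[:,:,::-1],(784,588),interpolation=cv2.INTER_CUBIC))
E
```

```text
[-0.07590686 -0.01213612  0.41815659] [-0.65853353  0.00796415  0.91549646  1.56634281 -0.00610971  1.5705437
  1.75376469] 7.0
```

View pics/w2.png

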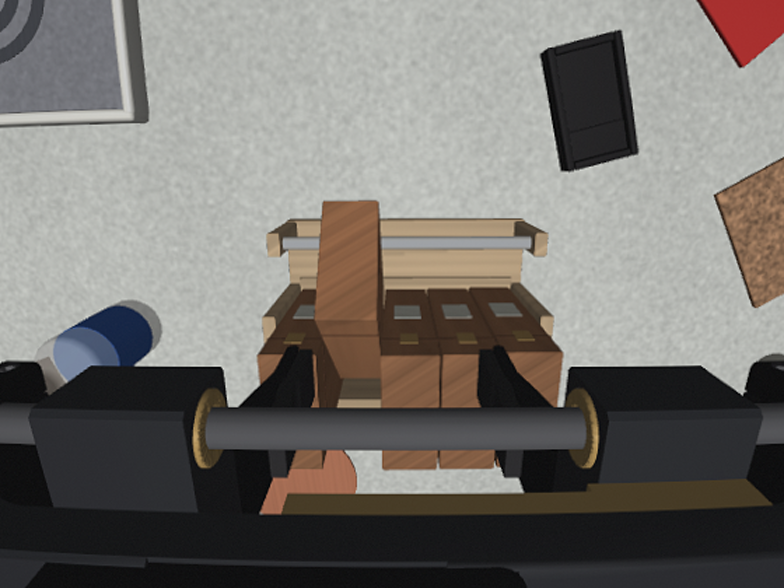

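The short case leans on the bar; its top face runs from front edge (323–378, 201) to rear edge (316–382, 321), and the others stand.

```bash
python3 - <<'E'
from h import *
d=np.load("w2.npz");c=ctrl.calibration("wrist");T=np.eye(4);T[:3,:3]=R.from_rotvec(d["r"]).as_matrix();T[:3,3]=d["p"]
W=T@c["tool_from_camera"]
def a(x,y,z):
    p=cv2.undistortPoints(np.array([[(x/1.4,y/1.4)]],float),c["K"],c["distortion"])[0,0]
    o=W[:3,3];v=W[:3,:3]@F@[p[0],p[1],1];return inrk(o+v*(z-o[2])/v[2]).round(4)
print(a(323,201,.1395),a(378,201,.1395),a(316,321,.205),a(382,321,.205))
t=np.radians(41);u=np.array([-np.sin(t),0,np.cos(t)])
g=np.array([-.0696,-.0456,.1482])
plan(rk(*(g+.051*u+.09*u)),down(RK[2],t),.05)
E
```

```text
[-0.1215 -0.0687  0.1395] [-0.1214 -0.0257  0.1395] [-0.0455 -0.0669  0.205 ] [-0.0457 -0.0211  0.205 ]
rows 5 p [ 0.5061 -0.1512  0.4181]
[1.73, -0.67, 3.27] [-0.01, -8.21, -0.0]
[2.17, -0.67, 2.99] [-0.01, -8.21, -0.0]
[2.58, -0.67, 2.65] [-0.01, -8.21, -0.0]
[2.93, -0.67, 2.25] [-0.01, -8.21, -0.0]
[3.22, -0.67, 1.81] [-0.01, -8.21, -0.0]
```

Emit:
drive_tool --motion '[[[1.6,-0.7,3.2],[0,-8.2,0],1],[[2.1,-0.7,2.9],[0,-8.2,0],1],[[2.5,-0.7,2.6],[0,-8.2,0],1],[[2.8,-0.7,2.2],[0,-8.2,0],1],[[3.1,-0.6,1.8],[0,-8.2,0],1],[[0,0,0],[0,0,0],1],[[0,0,0],[0,0,0],1]]'

```text
time: 7.92
position: [0.458, -0.16, 0.3416]
tool_rot: [0.067, 2.728, 0.03]
ft_force: [1.1, -0.0, 0.2]
grip_width: 0.999
grip_force: 0.0
```

```bash
python3 - <<'E'
from h import *
s=ctrl.get_state();print(s["joint_positions"],inrk(s["position"]))
t=np.radians(41);u=np.array([-np.sin(t),0,np.cos(t)])
print(R.from_rotvec(s["tool_rot"]).as_matrix().round(3))
g=np.array([-.0655,-.0456,.1482])
plan(rk(*(g+.051*u)),down(RK[2],t),.03)
E
```

```text
[ 0.1940085  -0.29798043  0.14962162  2.02395735 -0.12103632  1.02887
  1.90954533] [-0.1230034  -0.024547    0.34155366]
[[-0.915  0.043  0.402]
 [ 0.052  0.999  0.011]
 [-0.401  0.031 -0.916]]
rows 6 p [ 0.458  -0.16    0.3416]
[0.67, -0.44, 2.51] [0.41, -2.9, 0.09]
[0.8, -0.43, 2.48] [0.41, -2.9, 0.09]
[0.92, -0.41, 2.43] [0.41, -2.9, 0.09]
[1.04, -0.39, 2.39] [0.41, -2.9, 0.09]
[1.16, -0.38, 2.33] [0.41, -2.9, 0.09]
[1.28, -0.36, 2.28] [0.41, -2.9, 0.09]
```

```bash
python3 - <<'E'
from h import *
t=np.radians(20);u=np.array([-np.sin(t),0,np.cos(t)])
g=np.array([-.0705,-.0456,.1542])
plan(rk(*(g+.121*u)),down(RK[2],t),.05)
plan(rk(*(g+.051*u)),down(RK[2],t),.05)
E
```

```text
rows 2 p [ 0.458  -0.16    0.3416]
[0.98, -1.18, 3.55] [1.16, 1.8, 0.5]
[0.86, -1.12, 3.6] [1.16, 1.8, 0.5]
rows 3 p [ 0.458  -0.16    0.3416]
[0.8, -0.88, 4.69] [0.78, 1.2, 0.33]
[0.7, -0.82, 4.72] [0.78, 1.2, 0.33]
[0.6, -0.76, 4.75] [0.78, 1.2, 0.33]
```

Emit:
drive_tool --motion '[[[1,-1.2,3.5],[1.2,1.8,0.5],1],[[0.9,-1.1,3.5],[1.2,1.8,0.5],1],[[0,0,0],[0,0,0],1],[[0,0,0],[0,0,0],1]]'

```text
time: 8.43
position: [0.4675, -0.1796, 0.2707]
tool_rot: [0.097, 2.788, -0.019]
ft_force: [0.0, -0.8, 0.4]
grip_width: 0.999
grip_force: 0.0
```

```bash
python3 - <<'E'
from h import *
t=np.radians(20);u=np.array([-np.sin(t),0,np.cos(t)])
g=np.array([-.0705,-.0456,.1542])
s=ctrl.get_state();print(s["joint_positions"],inrk(s["position"]))
plan(rk(*(g+.051*u)),down(RK[2],t),.02)
E
```

```text
[ 0.20416099 -0.19383929  0.1520855   2.07328784 -0.08540424  0.92305845
  1.89961954] [-0.11205135 -0.04338904  0.27068238]
rows 4 p [ 0.4675 -0.1796  0.2707]
[0.03, -0.06, 1.82] [0.0, 0.04, 0.06]
[0.02, -0.06, 1.82] [0.0, 0.04, 0.06]
[0.02, -0.06, 1.82] [0.0, 0.04, 0.06]
[0.02, -0.06, 1.82] [0.0, 0.04, 0.06]
```

Emit:
drive_tool --motion '[[[0,-0.1,1.8],[0,0,0],1],[[0,-0.1,1.8],[0,0,0],1],[[0,0,1.8],[0,0,0],1],[[0.1,0,1.8],[0,0,0],1],[[0,0,0],[0,0,0],1]]'

```text
time: 9.05
position: [0.4902, -0.1841, 0.2019]
tool_rot: [0.1, 2.789, -0.019]
ft_force: [0.1, 0.2, 0.3]
grip_width: 1.002
grip_force: 0.0
```

Emit:
drive_tool --motion '[[[0,0,0],[0,0,0],-1],[[0,0,0],[0,0,0],-1],[[0,0,0],[0,0,0],-1],[[0,0,0],[0,0,0],-1],[[0,0,0],[0,0,0],-1],[[0,0,0],[0,0,0],-1]]' --force 40

```text
time: 9.8
position: [0.4897, -0.1848, 0.2013]
tool_rot: [0.102, 2.79, -0.02]
ft_force: [-0.2, -0.1, 0.1]
grip_width: 0.506
grip_force: 40.0
```

```bash
python3 - <<'E'
from h import *
s=ctrl.get_state();print(s["time"],s["grip_width"],s["grip_force"],s["ft_force"],s["torque"],inrk(s["position"]),R.from_rotvec(s["tool_rot"]).as_matrix()[:,2])
E
```

```text
9.8 0.5062706474120092 39.99945919029415 [-0.20999698 -0.07694667  0.0743199 ] [0.03392295 0.44174485 0.04349001] [-0.08956444 -0.0469582   0.20132143] [ 0.34213543 -0.02627596 -0.93928319]
```

```bash
python3 - <<'E'
from h import *
s=ctrl.get_state();p=np.array(s["position"]);print(R.from_rotvec(s["tool_rot"]).inv().apply([0,0,1]))
g=p+R.from_rotvec(s["tool_rot"]).apply([0,0,.051])
Rt=down(RK[2]);plan(g+[0,0,.16]-Rt.apply([0,0,.051]),Rt,.02,gp=.051)
E
```

```text
[-0.34314049 -0.00129792 -0.93928319]
rows 8 p [ 0.4897 -0.1848  0.2013]
[-0.91, -0.0, -1.87] [-0.01, 2.51, 0.01]
[-0.83, -0.0, -1.9] [-0.01, 2.51, 0.01]
[-0.74, -0.0, -1.93] [-0.01, 2.51, 0.01]
[-0.66, -0.0, -1.95] [-0.01, 2.51, 0.01]
[-0.57, -0.0, -1.96] [-0.01, 2.51, 0.01]
[-0.49, -0.0, -1.98] [-0.01, 2.51, 0.01]
[-0.4, -0.0, -1.99] [-0.01, 2.51, 0.01]
[-0.31, -0.0, -1.99] [-0.01, 2.51, 0.01]
```

Emit:
drive_tool --motion '[[[-0.35,0,-0.95],[0,0,0],-1],[[-0.7,0,-1.9],[0,0,0],-1],[[-0.7,0,-1.9],[0,0,0],-1],[[-0.35,0,-0.95],[0,0,0],-1],[[0,0,0],[0,0,0],-1]]'

```text
time: 10.42
position: [0.4899, -0.1848, 0.2624]
tool_rot: [0.102, 2.789, -0.02]
ft_force: [0.0, -0.7, -4.0]
grip_width: 0.499
grip_force: 40.0
```

Emit:
drive_tool --motion '[[[-0.75,0,-1.4],[0,2.9,0],-1],[[-0.7,0,-1.4],[0,2.9,0],-1],[[-0.6,0,-1.5],[0,2.9,0],-1],[[-0.55,0,-1.5],[0,2.9,0],-1],[[-0.5,0,-1.5],[0,2.9,0],-1],[[-0.4,0,-1.5],[0,2.9,0],-1],[[-0.3,0,-1.5],[0,2.7,0],-1],[[0,0,0],[0,0,0],-1],[[0,0,0],[0,0,0],-1]]'

```text
time: 11.55
position: [0.5063, -0.1858, 0.3696]
tool_rot: [-0.115, -3.138, 0.001]
ft_force: [-0.3, -0.2, -3.1]
grip_width: 0.506
grip_force: 40.0
```

```bash
python3 - <<'E'
from h import *
s=ctrl.get_state();print(s["time"],s["grip_width"],s["joint_positions"],s["ft_force"],s["torque"],inrk(s["position"]),R.from_rotvec(s["tool_rot"]).as_matrix().round(3))
np.savez("w3.npz",p=s["position"],r=s["tool_rot"])
a=ctrl.get_image("wrist")[:,:,::-1]
b=ctrl.get_image("side")[:,:,::-1]
cv2.imwrite("pics/lift.png",np.hstack([cv2.resize(a,(400,300)),cv2.resize(b[130:280,150:350],(400,300),interpolation=3)]))
E
```

```text
11.55 0.5059843732348603 [ 0.17699501  0.05697574  0.13093384  1.60812976 -0.00614394  1.47858039
  1.80587886] [-0.32082002 -0.17010913 -3.10682278] [ 0.06777335  0.15244731 -0.00974239] [-0.07293025 -0.04669791  0.36956235] [[-0.997  0.073 -0.002]
 [ 0.073  0.997 -0.001]
 [ 0.002 -0.001 -1.   ]]
```

View pics/lift.png

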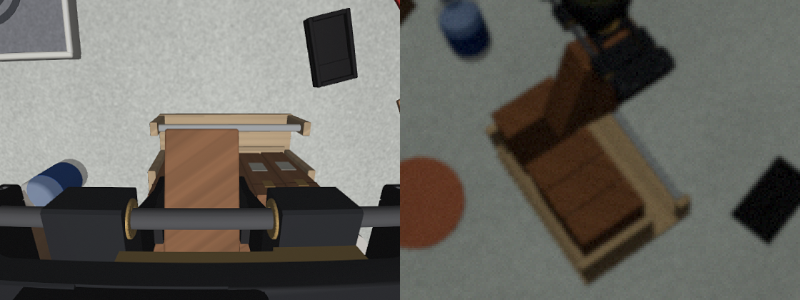

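Held firmly; the case still leans about 20° in the grip, front top edge at about (166–238,129) in the left panel. Estimate the lean numerically.

```bash
python3 - <<'E'
from h import *
c=ctrl.calibration("wrist");T=np.linalg.inv(c["tool_from_camera"])
im=ctrl.get_image("wrist");g=cv2.cvtColor(im,cv2.COLOR_RGB2GRAY).astype(int)
print("rows",[(r,int(g[r,250:315].mean())) for r in range(172,190)])
for r in(184,195,210,230,250): 
    d=np.diff(im[r].astype(int).sum(1)-2*im[r,:,2]); 
    print(r,[(i,int(d[i])) for i in np.where(abs(d)>12)[0] if 215<i<350])
def px(P):
    q=(T@np.append(P,1))[:3];q=F@q
    return cv2.projectPoints(q.reshape(1,3),np.zeros(3),np.zeros(3),c["K"],c["distortion"])[0][0,0]
for deg in(16,19,21,23,26):
  for e,h in((0,.024),(.006,.024),(-.006,.024),(0,.03)):
    t=np.radians(deg);o=[]
    for s in(.05,-.05):
        f=(s+e)*np.cos(t)+h*np.sin(t);up=h*np.cos(t)-(s+e)*np.sin(t)
        a=px([f,-.022,.051-up]);b=px([f,.022,.051-up]);o+=[a[1],a[0],b[0]]
    print(deg,e,h,np.round(o,1))
E
```

```text
rows [(172, 161), (173, 138), (174, 113), (175, 139), (176, 156), (177, 161), (178, 163), (179, 149), (180, 110), (181, 86), (182, 98), (183, 106), (184, 106), (185, 106), (186, 107), (187, 107), (188, 107), (189, 107)]
184 [(np.int64(218), -263), (np.int64(219), -29), (np.int64(220), -102), (np.int64(222), 13), (np.int64(223), 19), (np.int64(224), 50), (np.int64(230), -42), (np.int64(231), 18), (np.int64(332), -16), (np.int64(334), 30)]
195 [(np.int64(223), -240), (np.int64(230), -68), (np.int64(231), 19), (np.int64(333), 28), (np.int64(334), 302), (np.int64(349), -256)]
210 [(np.int64(223), -315), (np.int64(230), 28), (np.int64(334), 24)]
230 [(np.int64(229), 27), (np.int64(230), 72), (np.int64(333), -26), (np.int64(334), -64)]
250 [(np.int64(216), -60), (np.int64(217), -79), (np.int64(221), -32), (np.int64(222), -28), (np.int64(229), 57), (np.int64(230), 80), (np.int64(333), -29), (np.int64(334), -129), (np.int64(341), 18), (np.int64(342), 31)]
16 0 0.024 [175.4 227.4 335.8 415.  228.6 333.6]
16 0.006 0.024 [160.6 227.4 335.8 401.4 228.5 333.8]
16 -0.006 0.024 [190.2 227.3 335.7 4
[... 181 characters left out ...]
24 [187.5 228.3 334.8 429.9 227.7 334.5]
19 0 0.03 [170.8 226.  337.1 424.2 225.2 336.9]
21 0 0.024 [171.8 229.1 334.1 416.  226.9 335.2]
21 0.006 0.024 [157.8 229.4 333.9 401.3 226.9 335.3]
21 -0.006 0.024 [186.  228.9 334.3 430.7 226.9 335.2]
21 0 0.03 [169.  226.8 336.4 424.1 224.4 337.6]
23 0 0.024 [170.8 229.8 333.4 416.1 226.2 335.9]
23 0.006 0.024 [157.  230.1 333.2 401.  226.3 335.9]
23 -0.006 0.024 [184.7 229.5 333.7 431.2 226.1 335.9]
23 0 0.03 [167.4 227.5 335.7 423.7 223.6 338.3]
26 0 0.024 [169.5 230.8 332.5 415.9 225.2 336.9]
26 0.006 0.024 [156.2 231.2 332.1 400.2 225.4 336.8]
26 -0.006 0.024 [182.9 230.4 332.8 431.7 224.9 337.1]
26 0 0.03 [165.4 228.6 334.6 422.8 222.5 339.4]
```

```bash
python3 - <<'E'
from h import *
s=ctrl.get_state();R0=R.from_rotvec(s["tool_rot"])
g=s["position"]+R0.apply([0,0,.051])
Rt=down(RK[2],-np.radians(20.5));plan(g+[0,0,.05]-Rt.apply([0,0,.051]),Rt,.02,3.5,gp=.051)
E
```

```text
rows 6 p [ 0.5061 -0.1858  0.3701]
[-0.3, -0.0, -0.82] [-0.01, 3.4, 0.0]
[-0.25, -0.0, -0.82] [-0.01, 3.4, 0.0]
[-0.2, -0.0, -0.82] [-0.01, 3.4, 0.0]
[-0.15, -0.0, -0.81] [-0.01, 3.4, 0.0]
[-0.11, -0.0, -0.8] [-0.01, 3.4, 0.0]
[-0.06, -0.0, -0.79] [-0.01, 3.4, 0.0]
```

Emit:
drive_tool --motion '[[[-0.3,0,-0.8],[0,3.4,0],-1],[[-0.25,0,-0.8],[0,3.4,0],-1],[[-0.2,0,-0.8],[0,3.4,0],-1],[[-0.15,0,-0.8],[0,3.4,0],-1],[[-0.1,0,-0.8],[0,3.4,0],-1],[[-0.05,0,-0.8],[0,3.4,0],-1],[[0,0,0],[0,0,0],-1],[[0,0,0],[0,0,0],-1]]'

```text
time: 12.7
position: [0.5241, -0.1872, 0.4169]
tool_rot: [-0.102, -2.784, -0.017]
ft_force: [-0.6, 0.6, -4.0]
grip_width: 0.504
grip_force: 40.0
```

```bash
python3 - <<'E'
from h import *
s=ctrl.get_state();print(s["joint_positions"],s["time"])
Rt=down(PD[2],-np.radians(20.5))
g=tf(PD,[(-.003,0,.30)])[0]
plan(g-Rt.apply([0,0,.051]),Rt,.04,4,gp=.051)
E
```

```text
[0.15789795 0.31137761 0.13732603 1.25846875 0.03849937 1.92111218
 1.80015009] 12.7
rows 12 p [ 0.5241 -0.1872  0.4169]
[-0.12, 3.94, 0.56] [0.86, 0.01, -2.31]
[-0.28, 3.94, 0.51] [0.86, 0.01, -2.31]
[-0.43, 3.93, 0.45] [0.86, 0.01, -2.31]
[-0.59, 3.91, 0.39] [0.86, 0.01, -2.31]
[-0.74, 3.89, 0.33] [0.86, 0.01, -2.31]
[-0.89, 3.87, 0.28] [0.86, 0.01, -2.31]
[-1.05, 3.83, 0.22] [0.86, 0.01, -2.31]
[-1.2, 3.79, 0.17] [0.86, 0.01, -2.31]
[-1.35, 3.74, 0.11] [0.86, 0.01, -2.31]
[-1.49, 3.68, 0.06] [0.86, 0.01, -2.31]
[-1.64, 3.62, 0.0] [0.86, 0.01, -2.31]
[-1.78, 3.55, -0.05] [0.86, 0.01, -2.31]
```

Emit:
drive_tool --motion '[[[-0.1,3.9,0.5],[0.9,0,-2.3],-1],[[-0.3,3.9,0.5],[0.9,0,-2.3],-1],[[-0.4,3.9,0.4],[0.9,0,-2.3],-1],[[-0.6,3.9,0.4],[0.8,0,-2.3],-1],[[-0.7,3.9,0.3],[0.9,0,-2.3],-1],[[-0.9,3.9,0.3],[0.8,0,-2.3],-1],[[-1,3.8,0.2],[0.9,0,-2.3],-1],[[-1.2,3.8,0.2],[0.8,0,-2.3],-1],[[-1.3,3.7,0.1],[0.9,0,-2.3],-1],[[-1.5,3.7,0.1],[0.8,0,-2.3],-1],[[-1.6,3.6,0],[0.9,0,-2.3],-1]]'

```text
time: 14.08
position: [0.5436, 0.2442, 0.3546]
tool_rot: [0.553, -2.736, 0.103]
ft_force: [0.6, -0.0, -4.0]
grip_width: 0.504
grip_force: 40.0
```

Emit:
drive_tool --motion '[[[-1.8,3.5,0],[0.8,0,-2.3],-1],[[0,0,0],[0,0,0],-1],[[0,0,0],[0,0,0],-1]]'

```text
time: 14.45
position: [0.5458, 0.2815, 0.3482]
tool_rot: [0.609, -2.724, 0.114]
ft_force: [-0.4, -0.6, -2.7]
grip_width: 0.504
grip_force: 40.0
```

```bash
python3 - <<'E'
from h import *
s=ctrl.get_state();print(s["joint_positions"],s["time"])
Rt=down(PD[2],-np.radians(20.5))
g=tf(PD,[(-.003,0,.30)])[0]
plan(g-Rt.apply([0,0,.051]),Rt,.04,4,gp=.051)
g[2]=.18
plan(g-Rt.apply([0,0,.051]),Rt,.03,4,gp=.051)
for n in ("scene","side"): cv2.imwrite(f"pics/{n}9.png",ctrl.get_image(n)[:,:,::-1])
E
```

```text
[-0.38741827  0.46571811 -0.18405596  1.18685845  0.04212819  1.85118039
  1.44811245] 14.45
rows 1 p [0.5458 0.2815 0.3482]
[-0.19, 0.23, -0.03] [-0.09, 0.03, -0.19]
rows 5 p [0.5458 0.2815 0.3482]
[-0.88, 0.05, 2.24] [-0.02, 0.01, -0.04]
[-0.88, 0.05, 2.24] [-0.02, 0.01, -0.04]
[-0.88, 0.05, 2.24] [-0.02, 0.01, -0.04]
[-0.88, 0.05, 2.24] [-0.02, 0.01, -0.04]
[-0.88, 0.05, 2.24] [-0.02, 0.01, -0.04]
```

Emit:
drive_tool --motion '[[[-0.9,0.1,2.2],[0,0,0],-1],[[-0.9,0.1,2.2],[0,0,0],-1],[[-0.9,0.1,2.2],[0,0,0],-1],[[-0.9,0,2.2],[0,0,0],-1],[[-0.5,0,1.3],[0,0,0],-1],[[-0.3,0,0.8],[0,0,0],-1],[[0,0,0],[0,0,0],-1],[[0,0,0],[0,0,0],-1]]'

```text
time: 15.55
position: [0.5476, 0.2863, 0.2316]
tool_rot: [0.61, -2.724, 0.112]
ft_force: [-0.1, -0.7, -3.2]
grip_width: 0.502
grip_force: 40.0
```

Emit:
drive_tool --motion '[[[-0.2,0,0.5],[0,0,0],-1],[[-0.2,0,0.5],[0,0,0],-1],[[-0.1,0,0.2],[0,0,0],-1],[[-0.1,0,0.2],[0,0,0],-1],[[0,0,0],[0,0,0],-1]]'

```text
time: 16.18
position: [0.5479, 0.2864, 0.2152]
tool_rot: [0.61, -2.723, 0.112]
ft_force: [-0.3, 0.2, -3.9]
grip_width: 0.503
grip_force: 40.0
```

```bash
python3 - <<'E'
from h import *
s=ctrl.get_state();R0=R.from_rotvec(s["tool_rot"])
g=s["position"]+R0.apply([0,0,.051]);print(g,s["ft_force"],s["joint_positions"][5])
d=g-[PD[0],PD[1],0];print(R.from_euler("z",-PD[2]).apply(d))
E
```

```text
[0.53172059 0.2786943  0.16739782] [-0.25680233  0.21584778 -3.86141203] 1.61735553897158
[-0.0008583   0.0011757   0.16739782]
```

Emit:
drive_tool --motion '[[[-0.1,0,0.25],[0,0,0],-1],[[-0.1,0,0.25],[0,0,0],-1],[[-0.1,0,0.25],[0,0,0],-1],[[0,0,0],[0,0,0],-1]]'

```text
time: 16.68
position: [0.5479, 0.2864, 0.2069]
tool_rot: [0.61, -2.722, 0.112]
ft_force: [-0.2, -0.4, -2.1]
grip_width: 0.499
grip_force: 40.0
```

Emit:
drive_tool --motion '[[[-0.05,0,0.15],[0,0,0],-1],[[-0.05,0,0.15],[0,0,0],-1],[[0,0,0],[0,0,0],-1]]'

```text
time: 17.05
position: [0.5479, 0.2864, 0.204]
tool_rot: [0.61, -2.723, 0.112]
ft_force: [-0.1, 0.4, -3.4]
grip_width: 0.503
grip_force: 40.0
```

Emit:
drive_tool --motion '[[[-0.05,0,0.15],[0,0,0],-1],[[0,0,0],[0,0,0],-1],[[0,0,0],[0,0,0],-1]]'

```text
time: 17.42
position: [0.5479, 0.2865, 0.2026]
tool_rot: [0.61, -2.723, 0.112]
ft_force: [-0.4, -0.0, -2.6]
grip_width: 0.503
grip_force: 40.0
```

Emit:
drive_tool --motion '[[[-0.05,0,0.15],[0,0,0],-1],[[0,0,0],[0,0,0],-1],[[0,0,0],[0,0,0],-1]]'

```text
time: 17.8
position: [0.5478, 0.2864, 0.201]
tool_rot: [0.61, -2.723, 0.112]
ft_force: [-1.0, 0.2, -3.8]
grip_width: 0.5
grip_force: 40.0
```

Emit:
drive_tool --motion '[[[-0.05,0,0.15],[0,0,0],-1],[[0,0,0],[0,0,0],-1],[[0,0,0],[0,0,0],-1]]'

```text
time: 18.18
position: [0.5478, 0.2863, 0.1994]
tool_rot: [0.61, -2.723, 0.112]
ft_force: [-0.5, -0.0, -4.1]
grip_width: 0.503
grip_force: 40.0
```

Emit:
drive_tool --motion '[[[-0.05,0,0.15],[0,0,0],-1],[[0,0,0],[0,0,0],-1],[[0,0,0],[0,0,0],-1]]'

```text
time: 18.55
position: [0.548, 0.2865, 0.1988]
tool_rot: [0.61, -2.724, 0.112]
ft_force: [0.8, 0.4, 4.3]
grip_width: 0.501
grip_force: 40.0
```

Emit:
drive_tool --motion '[[[-0.05,0,0.15],[0,0,0],-1],[[0,0,0],[0,0,0],-1],[[0,0,0],[0,0,0],-1]]'

```text
time: 18.92
position: [0.5481, 0.2865, 0.1987]
tool_rot: [0.61, -2.725, 0.112]
ft_force: [0.7, 0.1, 10.3]
grip_width: 0.505
grip_force: 40.0
```

Contact made. Loosen the grip so the case levels itself, then open.

Emit:
drive_tool --motion '[[[0,0,0],[0,0,0],-1],[[0,0,0],[0,0,0],-1],[[0,0,0],[0,0,0],-1],[[0,0,0],[0,0,0],-1]]' --force 3

```text
time: 19.42
position: [0.548, 0.2864, 0.1963]
tool_rot: [0.61, -2.724, 0.112]
ft_force: [1.3, -0.1, 3.7]
grip_width: 0.504
grip_force: 3.0
```

```bash
python3 - <<'E'
from h import *
s=ctrl.get_state();print(s["ft_force"],s["torque"],s["position"],s["grip_force"])
c=ctrl.calibration("wrist");T=np.eye(4);T[:3,:3]=R.from_rotvec(s["tool_rot"]).as_matrix();T[:3,3]=s["position"]
im=ctrl.get_image("wrist");cv2.imwrite("pics/w4.png",im[:,:,::-1])
g=cv2.cvtColor(im,cv2.COLOR_RGB2GRAY).astype(int)
print("rows",[(r,int(g[r,255:310].mean())) for r in range(160,200,2)])
# predicted front-top edge row for level case, height .173
W=np.linalg.inv(T@c["tool_from_camera"])
for tx in(-.01,-.003,0,.003,.01):
    P=tf(PD,[(-.05+tx,0,.173)])[0];q=F@(W@np.append(P,1))[:3]
    print(tx,cv2.projectPoints(q.reshape(1,3),np.zeros(3),np.zeros(3),c["K"],c["distortion"])[0][0,0])
E
```

```text
[ 1.31733316 -0.09735232  3.67941969] [ 0.235991   -0.4193892   0.05037253] [0.54796826 0.28638268 0.19625805] 3.000101611671653
rows [(160, 166), (162, 166), (164, 167), (166, 167), (168, 168), (170, 167), (172, 166), (174, 166), (176, 166), (178, 169), (180, 112), (182, 90), (184, 95), (186, 96), (188, 96), (190, 96), (192, 96), (194, 96), (196, 96), (198, 97)]
-0.01 [277.89701625 149.55042028]
-0.003 [277.88730476 166.09389806]
0 [277.88351373 173.23117982]
0.003 [277.87994875 180.395308  ]
0.01 [277.87252318 197.21005011]
```

Emit:
drive_tool --motion '[[[0,0,0],[0,0,0],0.1],[[0,0,0],[0,0,0],0.2],[[0,0,0],[0,0,0],0.4],[[0,0,0],[0,0,0],0.7],[[0,0,0],[0,0,0],1],[[0,0,0],[0,0,0],1],[[0,0,0],[0,0,0],1]]'

```text
time: 20.35
position: [0.5477, 0.2863, 0.1963]
tool_rot: [0.61, -2.723, 0.112]
ft_force: [0.1, 0.0, -0.6]
grip_width: 0.984
grip_force: 0.0
```

Emit:
drive_tool --motion '[[[0,0,-1],[0,0,0],1],[[0,0,-2],[0,0,0],1],[[0,0,-3],[0,0,0],1],[[0,0,-4],[0,0,0],1],[[0,0,-4],[0,0,0],1],[[0,0,-4],[0,-5,0],1],[[3,0,-3],[0,-8,0],1],[[5,0,0],[0,-7,0],1],[[0,0,0],[0,0,0],1],[[0,0,0],[0,0,0],1]]'

```text
time: 21.6
position: [0.5408, 0.2832, 0.4101]
tool_rot: [0.686, -3.06, 0.005]
ft_force: [0.2, 0.9, 0.0]
grip_width: 1.004
grip_force: 0.0
```

```bash
python3 - <<'E'
from h import *
s=ctrl.get_state();print(s["position"],s["time"])
T=[ctrl.get_image(n)[:,:,::-1] for n in("wrist","side","scene")]
c=[cv2.resize(T[0],(400,300)),cv2.resize(T[1],(400,300)),cv2.resize(T[1][260:365,290:430],(400,300),interpolation=3),cv2.resize(T[2][110:320,90:370],(400,300),interpolation=3)]
cv2.imwrite("pics/fin.png",np.vstack([np.hstack(c[:2]),np.hstack(c[2:])]))
E
```

```text
[0.54078285 0.28317642 0.41008009] 21.6
```

View pics/fin.png

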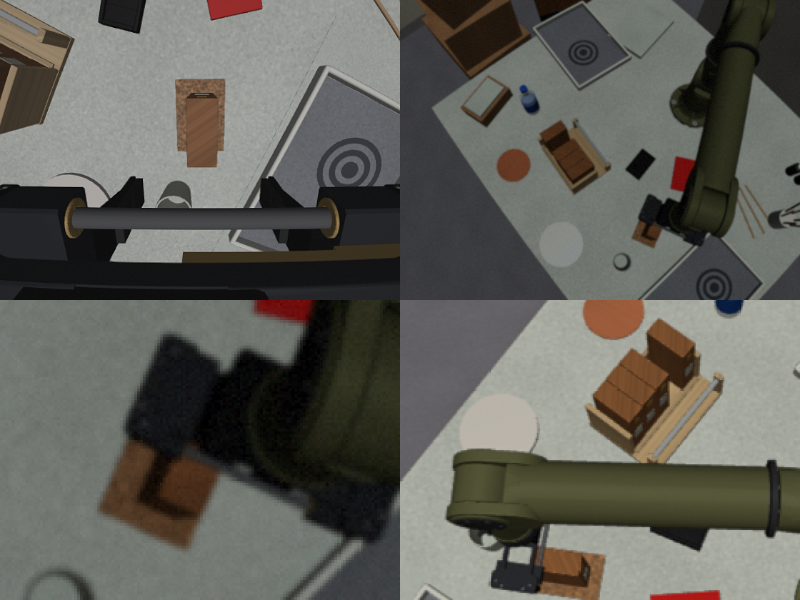

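The final view shows the short case upright on the pad and squarely aligned. The four tall cases, cup, bottle and inkstone are all in place.

```bash
python3 -c "
from bench import ctrl
print(ctrl.close_job())"
```

```text
the job is handed in; nothing more can be done
None
```

I tipped the short case out of the row onto the bar, drew it out and set it standing upright and square on the cork pad. In the last pictures the tall cases, cup, bottle and inkstone stood undisturbed. I handed the job in at about 22 s; it returned no verdict.

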